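Dry a batch of silver in the centrifugal dryer

TASK

Put every silver piece from the black board (bangles and knife handles) into the dryer's drum, set the lid on it properly and swing the bar across until it is closed in its catch. Screw the black knob on the bar clockwise all the way down to its stop so that it clamps the lid, and only then push the start button fully down and let it come up again. Leave the other tools on the bench where they are.

Things in the scene. Friction and masses are not known exactly. Their poses are not given: they have to be found in the camera images.
- dryer: (All sizes in mm.) Centrifugal dryer, fixed: grey housing 250 (x) x 290 (y) x 60 high with an open upright steel drum on it, a pivot post at its +y side and a catch post (246 high) at its -y side, each 125 from the drum's axis, and a control ledge 50 high beyond the housing's -y side. Origin on the bench under the drum's axis, z up, x and y along the housing's sides.
- drum_floor (a point): Centre of the drum's inner floor, 66 above the bench. The drum is 190 across inside, 84 deep, wall 5. Axes as the dryer.
- drum_rim (a point): Centre of the drum's mouth at the height of its rim, 150 above the bench. Axes as the dryer.
- lid: Loose round lid, 0.35 kg, on the bench right of the dryer: rubber spigot 172 across, 10 high; on it a disc 210 across, 8 thick; on top in the middle an upright bar grip 64 long (along x), 16 wide, 18 to 48 above the origin. Origin: centre of the spigot's underside, z up. Seated: spigot in the drum (9 play all round), disc on the rim, origin 10 below the rim.
- swing_bar (a joint): Swing bar's angle in rad about its upright pivot: 0 = closed over the drum's middle, end in the catch, at a stop; grows as it swings to the far side (anticlockwise from above); starts at 1.4 to 1.6. Stays where left (friction 0.1 N m). Steel bar 24 wide, 16 thick, centred 224 above the bench; at angle a it points from the pivot along (sin a, -cos a) in the dryer's axes.
- bar_pivot (a point): The swing bar's pivot axis at bar height: 125 to the +y side of the drum's axis, 224 above the bench. Axes as the dryer.
- bar_handle (a point): Middle of the upright black handle on the swing bar, 215 from the pivot: a cylinder 22 across, from 14 to 48 above the bar's mid-height; this point 34 above it (26 above the bar's top face).
- clamp_knob (a joint): Turn of the clamping screw's knob in rad, growing clockwise seen from above: 0 = fully up, 15.7 = its stop, fully down (2.5 turns); starts at 0 to 2. The screw goes down 6 mm a turn through the bar, 125 from the pivot, and does not back off by itself. Takes 0.05 N m, up to 0.1 once its foot presses the lid.
- knob_grip (a point): Point on the knob's axis at the height to grip it: the knob is a fluted black cylinder 51 across (collides as 47) and 26 high with its axis upright; this point is 17 above its underside and 9 below its top; it moves with bar and screw, 261 to 276 above the bench.
- clamp_foot: Rubber foot 24 across on the lower end of the clamping screw, sprung (3 N per mm, up to 8 mm). Its origin is on the screw's axis, 26 above the foot's underside. With the screw fully up the underside is 10 above the grip of a seated lid; fully down it presses the lid with about 15 N.
- start_button (a joint): Start button's travel in m: 0 = up, 0.007 = fully down; springs back; fully down takes 6 N.
- start_button_top (a point): Centre of the start button's top face, pointing up: a black push button 38 across in a steel collar on the dryer's control ledge, at the near end (about 70 to -x and 180 to -y of the drum's axis), 73 above the bench.
- board: Black work board, fixed, 270 (x) x 250 (y) x 6 thick, to the left of the dryer; the pieces lie on it. Origin under its centre.
- bangle_1: Silver bangle to be dried, a closed ring lying flat: 68 outside, 52 inside (wall 8), 12 high, about 0.13 kg. Origin at the centre of its underside, z the ring's axis. May be absent.
- haft_1: Cast silver knife handle to be dried, lying flat: 93 long along its x, 16 wide (20 at its butt), 12 high, about 0.11 kg. Origin under its middle. May be absent.
- bangle_2: Silver bangle to be dried, a closed ring lying flat: 68 outside, 52 inside (wall 8), 12 high, about 0.13 kg. Origin at the centre of its underside, z the ring's axis. May be absent. Same as bangle_1.
- haft_2: Cast silver knife handle to be dried, lying flat: 93 long along its x, 16 wide (20 at its butt), 12 high, about 0.11 kg. Origin under its middle. May be absent. Same as haft_1.
- spool: Bystander: small wooden spool standing among the pieces, 36 across, 35 high. Origin on its underside, near its middle.
- jar: Bystander: plastic jar with a white fluted screw cap, 64 across, 50 high, beyond the dryer. Origin on its underside, near its middle.
- squeeze_bottle: Bystander: white square bottle 60 x 60 x 110 high, near left. Origin on its underside, near its middle.
- pliers: Bystander: pliers lying flat, about 145 long, 12 high, beyond the dryer to the right. Origin on its underside, near its middle.
- shears: Bystander: hand shears lying flat, about 180 long, 10 high, near right. Origin on its underside, near its middle.
- tweezers: Bystander: steel tweezers lying flat, 120 long, 6 high, beyond the board. Origin on its underside, near its middle.
- wire_coil: Bystander: coil of wire lying flat, 110 across, 8 high, beyond the lid. Origin on its underside, near its middle.

How it is judged (in metres and radians):
On the way, in this order (a step that is already met when the one before it is completed fails the run):
1. every piece is in the drum (horizontal distance between each of bangle_1, bangle_2, haft_1, haft_2 and drum_floor below 0.092 m and z of bangle_1 in the frame of drum_floor between -0.01 and 0.07 m and z of bangle_2 in the frame of drum_floor between -0.01 and 0.07 m and z of haft_1 in the frame of drum_floor between -0.01 and 0.07 m and z of haft_2 in the frame of drum_floor between -0.01 and 0.07 m), for 0.2 s.
2. the lid is seated on the drum (horizontal distance between lid and drum_rim below 0.013 m and z of lid in the frame of drum_rim below -0.007 m and angle between lid's own z axis and vertical below 0.06 rad), for 0.2 s.
3. the swing bar is closed over the lid (all of step 2 and value of joint swing_bar below 0.05 rad), for 0.2 s.
4. the knob is screwed down to its stop and its foot presses the lid (all of step 3 and value of joint clamp_knob above 14.5 rad and contact force between clamp_foot and lid above 5 N), for 0.2 s.
5. the start button is fully down (value of joint start_button above 0.006 m), for 0.04 s.
At the end, for the whole second after the job is handed in: Every piece lies in the drum (under 92 mm off axis); lid seated (under 13 mm off axis, spigot 7 mm in, tilt under 0.06) and still; bar closed (under 0.05 rad); knob down (over 14.5 of 15.7 rad), foot pressing the lid over 5 N; start button was pressed (over 6 of 7 mm) and is up (all of step 1 and all of step 4 and value of joint start_button below 0.0015 m and linear speed of lid below 0.02 m/s); the robot touches nothing.
It fails at once if the start button is pressed before the lid is clamped down (value of joint start_button above 0.004 m and value of joint clamp_knob below 14 rad).
It fails at once if a bystander (spool, jar, bottle, pliers, shears, tweezers or wire coil) is moved more than 5 cm (distance of any of spool, jar, squeeze_bottle, pliers, shears, tweezers, wire_coil from where it was at the start of the episode above 0.05 m).
Of bangle_1, bangle_2, haft_1, haft_2 only 2 to 3 are there at a start; the rules pass over those that are not, and their reading is None.
At some moment in a run one of bangle_1, bangle_2, haft_1, haft_2 may be knocked a few centimetres aside while the robot is not near it.
Once in a run the grip may slacken for a moment while it holds something.
It also fails if it takes over 210 s, if anything falls off the work surface, if the arm or the gripper's body presses on something with over 40 N, if the wrist force passes 120 N, or if a joint passes its speed limit or range.

ROBOT

A 6-joint arm with a two-finger parallel gripper is mounted at the origin on the work surface. World frame = base frame: x ahead of the robot, y to its left, z up, the work surface at z = 0. Lengths are in m, angles in degrees, forces in N, time in s.
With the tool pointing down it reaches from about 0.25 to 0.725 m from the base axis. Payload 9.7 kg.
Tool frame: the origin (TCP) lies at the very end of the fingers, on their centre line; the grasp point (between the pads) lies 19 mm behind it; z points along the fingers, y is the line along which they close (so a half turn about z gives the same grasp; the last joint's range is limited). The gripper opens to 85 mm and grips with 20 to 120 N. Pads are 22 mm wide; open, the fingers measure 114 mm over their backs; the gripper's body (76 mm by 85 mm) begins 54 mm behind the grasp point. The pads swing forward as they close: fully open they stand 13 mm farther back than shut.
Start: joints at [69.271, 4.979, 10.078, 95.1, 0, 90], TCP at [0.195, 0.514, 0.231] pointing down, gripper open.
Joint ranges: [-179.16, 179.16], [-48.56, 103.87], [-65.8, 70.77], [-126.05, 130.52], [-82.76, 87.17], [-180, 180]. Speed limits (degrees/s): [127.2, 127.2, 147.25, 180, 180, 180].

INTERFACE

Orientations are given as [roll, pitch, yaw] about the fixed x, y, z axes, in that order (R = Rz(yaw) Ry(pitch) Rx(roll)).
In Python, from workcell import bot gives the robot as it stands.
- The arm moves only by the tool step_arm, never from a script. Its argument "targets" is a list of rows, each a list of 3 entries, a list of its own where there are three numbers: the opening, from 0 (shut) to 1 (fully open), then the shift along the world's x, y, z in mm, then the turn, a rotation vector about the world's x, y, z in rad. In form: [[grip, [tx, ty, tz], [wx, wy, wz]], ...]. A call has 1 to 8 rows; each row is the pose to reach, as a shift and turn from the pose commanded when the call began; what a row does not reach only later rows make up. A row lasts 1/10 s, in which the tool goes at most 50 mm and 8.59 degrees, less where a joint would pass 70% of its speed; a pose out of reach is approached as far as the arm can. A call with a gripper value outside its range is refused whole. The fingers move at their own pace and stop on an object; "force" is the grip in N (left out, the last holds). Time passes only in rows, so rows that repeat a pose let the fingers close. It gives the time, the measured TCP pose, the force, the opening and the grip force at its end, in the units of the state.
- bot.get_obs(): the state, without advancing time (a new reading comes with each control period).
- bot.camera(name): name is "side" or "top"; returns (picture, depth): 480x640x3 uint8, red, green, blue; 480x640 float32, m along the optical axis (not along the pixel's ray), 0 where there is no reading.
- bot.camera_params(name): a dict with "K" (3x3 intrinsics, pixels), "R" (3x3) and "t" (3): a world point X has camera coordinates R X + t. Camera axes: x right, y down, z forward; pixel columns grow to the right and rows downward; lengths in m; the calibration is good to about 2 mm. A picture is of the moment at which its call begins. camera_params takes no time and is no camera call.
- bot.job_done(): hands the job in; it is judged then, once.
The state is a dict: "time": time; "q": joint angles; "qd": joint speeds; "joint_efforts": joint torques, N m; "ee_pos": TCP position; "tcp_rot": TCP orientation; "wrist_force": force on the tool from outside, world axes, zero at the start; "torque": the same for the moment, N m; "opening": finger opening in m; "grasp_force": force on a finger pad.
Only numpy, scipy, OpenCV 4.12 (cv2) and the standard library are available. Lean on these libraries where they do the work, as an engineer would, in place of code of your own. Each camera call takes 0.05 s, during which the arm holds its last target. There are 200 camera calls.

## Working session

There is one attempt and no reset: what is moved stays moved. The work goes in short steps, Python scripts to look and compute and a tool call to move; the robot and the scene stay as the last step left them, time stands still between calls to the robot, and variables do not carry over. Pictures are saved under pics/ and viewed, at most 14 in all, crops included, and the job is handed in when it is done.

Besides the shell and the picture viewer there is one more tool, called after "Request:" in YAML: its name, and indented under it one key for each argument. step_arm: Moves the arm, as the interface text tells. Its arguments: {"type":"object","properties":{"targets":{"type":"array","items":{"type":"array"}},"force":{"type":"number"}},"required":["targets"]}

```bash
mkdir -p pics; cat > h.py <<'E'
import numpy as np,cv2
from workcell import bot
def cam(n,save=None):
    p,d=bot.camera(n)
    if save: cv2.imwrite(f'pics/{save}.png',p[:,:,::-1])
    return p,d
def cloud(n,d):
    c=bot.camera_params(n);K,R,t=[np.array(c[k]) for k in('K','R','t')]
    v,u=np.mgrid[0:480,0:640]
    P=np.stack([(u-K[0,2])/K[0,0]*d,(v-K[1,2])/K[1,1]*d,d],-1)
    return (P-t.ravel())@R
def ray(n,uv,z):
    c=bot.camera_params(n);K,R,t=[np.array(c[k]) for k in('K','R','t')]
    o=-R.T@t.ravel();r=R.T@np.linalg.inv(K)@np.array([uv[0],uv[1],1.])
    return o+r*(z-o[2])/r[2]
def st():
    o=bot.get_obs();print(o['time'],np.round(o['ee_pos'],4),np.round(o['tcp_rot'],2),'op',round(o['opening'],4),'gf',round(o['grasp_force'],1),'F',np.round(o['wrist_force'],1),'q',np.round(o['q'],1))
E
python3 - <<'E'
from h import *
st()
for n in('top','side'):
    p,d=cam(n,n+'0');c=bot.camera_params(n);R=np.array(c['R']);print(n,np.round(-R.T@np.array(c['t']).ravel(),3),np.round(R,3).tolist(),c['K'])
E
```

```text
0.0 [0.1946 0.5142 0.2306] [-179.93    0.    159.27] op 0.0853 gf 0.0 F [-0.4  0.5  0.5] q [69.3  5.  10.  95.1 -0.  90. ]
top [ 0.425 -0.023  1.387] [[0.009, -1.0, -0.003], [-0.999, -0.009, -0.041], [0.041, 0.004, -0.999]] [[555.53040087   0.         317.61928125]
 [  0.         555.53040087 241.95192903]
 [  0.           0.           1.        ]]
side [0.414 0.841 0.839] [[-0.996, -0.094, -0.009], [-0.051, 0.619, -0.783], [0.079, -0.78, -0.621]] [[438.24526294   0.         322.29497737]
 [  0.         438.24526294 241.39931142]
 [  0.           0.           1.        ]]
```

View pics/top0.png

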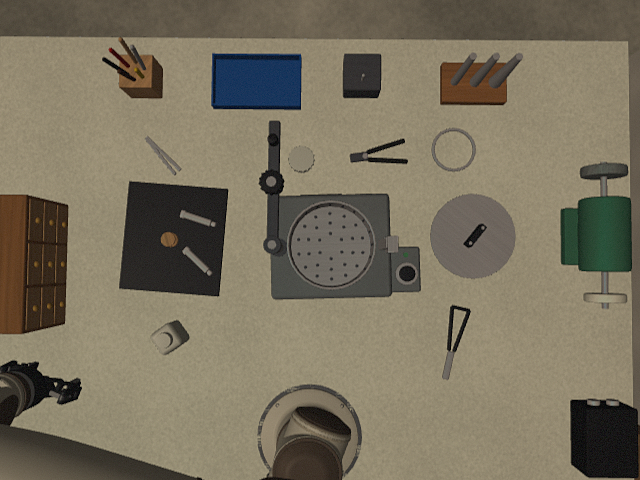

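View pics/side0.png

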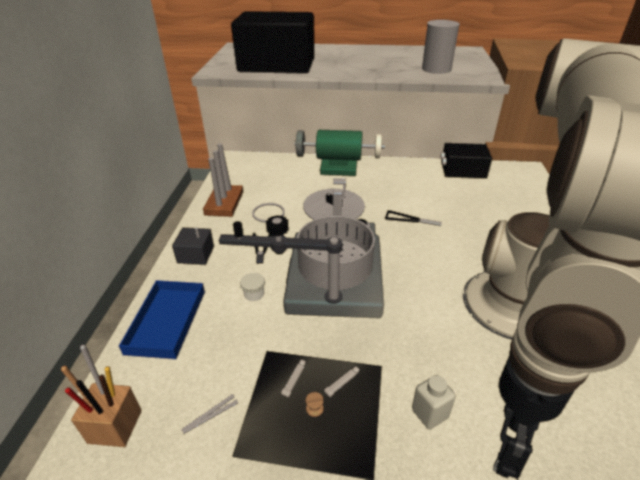

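The top view shows two hafts (around 197,218 and 198,261), the spool (169,240), the drum (331,245), the bar pivot (273,245), the knob (271,182), the bar handle (272,139), the lid (473,236) and the button (406,273). There are no bangles. Next I'll measure positions.

```bash
cat > m.py <<'E'
from h import *
def measure(p,d,verbose=True):
    g=cv2.cvtColor(p,cv2.COLOR_RGB2HSV);C=cloud('top',d)
    m=((g[:,:,2]>110)&(g[:,:,1]<60)).astype(np.uint8)
    b=np.zeros_like(m);b[188:292,128:222]=1;m&=b
    cs,_=cv2.findContours(m,cv2.RETR_EXTERNAL,cv2.CHAIN_APPROX_NONE)
    for c in cs:
        if cv2.contourArea(c)<60: continue
        pts=np.array([ray('top',q,0.018)[:2] for q in c[:,0,:]])
        r=cv2.minAreaRect((pts*1000).astype(np.float32))
        bx=cv2.boxPoints(r);e=[bx[1]-bx[0],bx[2]-bx[1]];l=max(e,key=np.linalg.norm)
        print('haft',np.round(r[0],1),np.round(r[1],1),'long axis yaw',round(np.degrees(np.arctan2(l[1],l[0])),1))
E
python3 - <<'E'
from m import *
p,d=cam('top');measure(p,d);C=cloud('top',d)
print('depth check bench',C[330,250],'board',C[280,180],C[200,150])
# lid disc: by height 0.018 band
x,y,z=C[...,0],C[...,1],C[...,2]
def circ(m,n,zz):
    m=m.astype(np.uint8);cs,_=cv2.findContours(m,cv2.RETR_EXTERNAL,cv2.CHAIN_APPROX_NONE);c=max(cs,key=cv2.contourArea)
    pts=np.array([ray('top',q,zz)[:2] for q in c[:,0,:]])*1000
    (cc,r)=cv2.minEnclosingCircle(pts.astype(np.float32));print(n,np.round(cc,1),round(r,1),np.round(pts.mean(0),1),'rect',cv2.minAreaRect(pts.astype(np.float32)));return c
B=lambda u0,v0,u1,v1:np.pad(np.ones((v1-v0,u1-u0),bool),((v0,480-v1),(u0,640-u1)))
circ((z>0.010)&B(420,185,525,290),'lid',0.018)
circ((z>0.030)&B(450,210,500,260),'grip',0.048)
circ((z>0.13)&B(285,195,380,292),'drumrim',0.150)
circ((z>0.245)&B(255,165,290,200),'knob',0.27)
circ((z>0.24)&B(255,125,290,152),'handle',0.272)
circ((z>0.20)&B(255,110,290,265),'bar',0.232)
circ((z>0.03)&B(265,190,395,300),'housing',0.06)
circ((z>0.058)&B(392,255,425,295),'button',0.073)
circ((z>0.015)&B(150,225,185,255),'spool',0.035)
circ((z>0.02)&B(384,230,402,258),'catch',0.246)
for n,u,v in[('knob',271,182),('handle',272,139),('pivot',273,245),('btn',406,273),('catch',392,243),('spool',169,240),('grip',475,235)]:print(n,np.round(C[v,u],3))
E
```

```text
haft [435.1 285. ] [75.3 13.9] long axis yaw 45.8
haft [539.9 286.4] [76.  15.6] long axis yaw 74.9
depth check bench [ 2.62140764e-01  1.48435268e-01 -5.89686315e-05] board [0.38443949 0.32451227 0.00138922] [0.58341849 0.40260855 0.00500236]
lid [ 502.2 -398.7] 106.4 [ 502.3 -398.5] rect ((501.8101501464844, -398.8288269042969), (208.11758422851562, 208.4196319580078), 56.467857360839844)
grip [ 502.1 -396.9] 33.7 [ 501.8 -397.3] rect ((501.7439880371094, -397.1199951171875), (18.711606979370117, 66.6853256225586), 51.52552795410156)
drumrim [473.3 -47.6] 100.6 [473. -47.] rect ((472.3976135253906, -46.687103271484375), (196.95285034179688, 197.13577270507812), 45.41219711303711)
knob [593.9  76. ] 26.9 [593.3  76.8] rect ((592.9016723632812, 76.98371124267578), (50.861778259277344, 48.55956268310547), 0.6905361413955688)
handle [679.1  74.9] 13.3 [679.1  74.7] rect ((679.1121826171875, 74.8775634765625), (24.579147338867188, 21.530927658081055), 45.39813232421875)
bar [588.9  74.5] 139.8 [588.9  77.1] rect ((588.7525024414062, 80.22459411621094), (279.40765380859375, 50.20370101928711), 0.7928408980369568)
housing [484.3 -45.4] 195.8 [477.4 -42. ] rect ((476.020263671875, -45.85404968261719), (258.4272155761719, 308.9214782714844), 0.5544673800468445)
button [ 408.5 -227.2] 26.7 [ 409.8 -227.9] rect ((409.34405517578125, -227.02011108398438), (49.504878997802734, 51.98405075073242), 0.5419184565544128)
spool [486.3 347.9] 17.9 [486.2 348.3] rect ((486.1455993652344, 347.3992614746094), (31.737865447998047, 34.257041931152344), 0.536108672618866)
catch [ 470.6 -172.1] 32.7 [ 468.  -169.7] rect ((470.62237548828125, -172.21682739257812), (55.56306076049805, 34.902870178222656), 0.26018837094306946)
knob [0.59  0.076 0.283]
handle [0.679 0.076 0.272]
pivot [0.465 0.074 0.241]
btn [ 0.408 -0.227  0.076]
catch [ 0.472 -0.171  0.244]
spool [0.482 0.342 0.045]
grip [ 0.501 -0.399  0.042]
```

```bash
python3 - <<'E'
import cv2
p=cv2.imread('pics/top0.png')
a=cv2.resize(p[180:300,120:280],None,fx=2.5,fy=2.5,interpolation=2);b=cv2.resize(p[180:300,380:540],None,fx=2.5,fy=2.5,interpolation=2)
c=cv2.resize(p[110:300,260:400],None,fx=1.5,fy=1.5)
o=cv2.hconcat([a,b]);c=cv2.copyMakeBorder(c,0,300-c.shape[0] if c.shape[0]<300 else 0,0,800-c.shape[1],cv2.BORDER_CONSTANT)
cv2.imwrite('pics/crop1.png',cv2.vconcat([o,c]))
E
```

```text
(no output)
```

View pics/crop1.png

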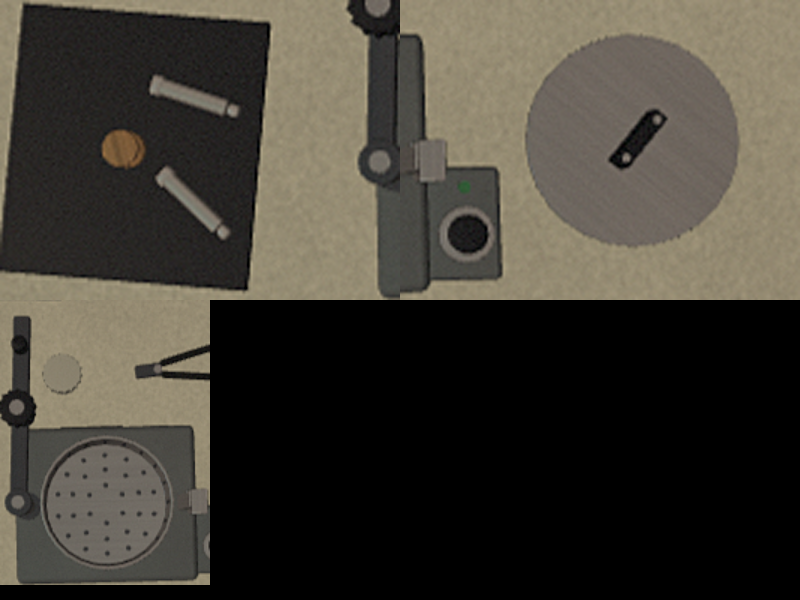

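The crop confirms two hafts, spool beside them, and the lid's grip running diagonally. I'll refine the haft centres while starting the approach.

```bash
sed -i 's/g\[:,:,2\]>110/g[:,:,2]>75/' m.py; python3 - <<'E'
from m import *
p,d=cam('top');measure(p,d)
for a,b in(((180.8,212.8),(215.6,224.4)),((183.2,248.8),(211.2,274.4))):
    A,B=ray('top',a,.018),ray('top',b,.018);e=B-A;print((A+B)/2,np.linalg.norm(e),np.degrees(np.arctan2(-e[1],-e[0])))
E
```

```text
haft [430.8 280.6] [91.1 17.4] long axis yaw 45.8
haft [538.  279.8] [91.  19.4] long axis yaw 74.0
[0.53685708 0.27832613 0.018     ] 0.09103082572945792 72.11241741237943
[0.43061977 0.2788542  0.018     ] 0.09393513586394792 48.376977422136434
```

Request:
step_arm:
  targets:
    - [0.5,[50,-33,0],[0,0,-0.15]]
    - [0.5,[90,-59,0],[0,0,-0.3]]
    - [0.5,[130,-85,0],[0,0,-0.45]]
    - [0.5,[170,-111,0],[0,0,-0.6]]
    - [0.5,[210,-138,0],[0,0,-0.75]]
    - [0.5,[250,-164,0],[0,0,-0.9]]
    - [0.5,[290,-190,0],[0,0,-1.05]]
    - [0.5,[330,-216,0],[0,0,-1.17]]

```text
time: 1.0
ee_pos: [0.5261, 0.2969, 0.2312]
tcp_rot: [-180.0, -0.0, 91.9]
wrist_force: [0.3, 0.5, -0.2]
opening: 0.0427
grasp_force: 0.0
```

```bash
python3 -c "
from h import *;st()"
```

```text
1.0 [0.5261 0.2969 0.2312] [-180.     -0.     91.88] op 0.0427 gf 0.0 F [ 0.3  0.5 -0.2] q [ 29.4  12.7  18.7  96.1   0.  117.6]
```

Request:
step_arm:
  targets:
    - [0.5,[13,-19,-30],[0,0,-0.15]]
    - [0.5,[13,-19,-70],[0,0,-0.3]]
    - [0.5,[13,-19,-110],[0,0,-0.335]]
    - [0.5,[13,-19,-150],[0,0,-0.335]]
    - [0.5,[13,-19,-185],[0,0,-0.335]]
    - [0.5,[13,-19,-205],[0,0,-0.335]]
    - [0.5,[13,-19,-221],[0,0,-0.335]]
    - [0.5,[13,-19,-221],[0,0,-0.335]]

```text
time: 1.8
ee_pos: [0.5365, 0.2788, 0.008]
tcp_rot: [-179.9, 0.1, 73.0]
wrist_force: [-0.3, 0.1, -0.1]
opening: 0.0426
grasp_force: 0.0
```

Request:
step_arm:
  targets:
    - [0,[0,0,0],[0,0,0]]
    - [0,[0,0,0],[0,0,0]]
    - [0,[0,0,0],[0,0,0]]
    - [0,[0,0,0],[0,0,0]]
    - [0,[0,0,0],[0,0,0]]
    - [0,[0,0,0],[0,0,0]]
  force: 50

```text
time: 2.4
ee_pos: [0.5386, 0.2799, 0.0121]
tcp_rot: [179.9, -0.1, 73.0]
wrist_force: [-0.9, -0.2, 6.4]
opening: 0.0142
grasp_force: 50.1
```

Request:
step_arm:
  targets:
    - [0,[0,0,30],[0,0,0]]
    - [0,[0,0,75],[0,0,0]]
    - [0,[0,0,120],[0,0,0]]
    - [0,[0,0,165],[0,0,0]]
    - [0,[0,0,210],[0,0,0]]
    - [0,[0,-10,255],[0,0,0]]
    - [0,[0,-20,300],[0,0,0]]
    - [0,[0,-30,320],[0,0,0]]

```text
time: 3.2
ee_pos: [0.5377, 0.2491, 0.3353]
tcp_rot: [179.8, -0.2, 73.1]
wrist_force: [-0.2, 0.1, -0.8]
opening: 0.0142
grasp_force: 49.3
```

Request:
step_arm:
  targets:
    - [0,[-6,-40,0],[0,0,0]]
    - [0,[-12,-85,0],[0,0,0]]
    - [0,[-18,-130,0],[0,0,0]]
    - [0,[-24,-175,0],[0,0,0]]
    - [0,[-30,-220,0],[0,0,0]]
    - [0,[-36,-260,0],[0,0,0]]
    - [0,[-42,-296,0],[0,0,0]]
    - [0,[-42,-296,0],[0,0,0]]

```text
time: 4.0
ee_pos: [0.4948, -0.05, 0.331]
tcp_rot: [179.9, 0.0, 72.8]
wrist_force: [0.7, 0.6, -1.3]
opening: 0.0138
grasp_force: 52.7
```

```bash
python3 -c "
from h import *;st()
cam('side','side1')"
```

```text
4.0 [ 0.4948 -0.05    0.331 ] [1.7993e+02 4.0000e-02 7.2810e+01] op 0.0138 gf 52.7 F [ 0.7  0.6 -1.3] q [-5.700e+00  1.200e+00  1.750e+01  1.062e+02 -1.000e-01  1.015e+02]
```

View pics/side1.png

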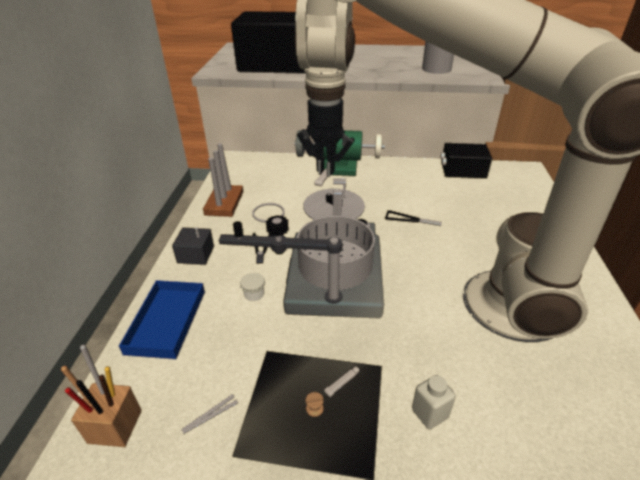

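The side view shows the haft held at (325,178), with the other haft still on the board at (342,381). I'll lower this one into the drum and release.

Request:
step_arm:
  targets:
    - [0,[0,3,-40],[0,0,0]]
    - [0,[0,3,-85],[0,0,0]]
    - [0,[0,3,-130],[0,0,0]]
    - [0,[0,3,-175],[0,0,0]]
    - [0,[0,3,-215],[0,0,0]]
    - [0,[0,3,-242],[0,0,0]]
    - [0,[0,3,-242],[0,0,0]]
    - [0.5,[0,3,-242],[0,0,0]]

```text
time: 4.85
ee_pos: [0.4959, -0.0429, 0.0893]
tcp_rot: [180.0, -0.0, 73.1]
wrist_force: [0.0, -0.3, 0.1]
opening: 0.0269
grasp_force: 0.0
```

Request:
step_arm:
  targets:
    - [0.5,[0,0,0],[0,0,0]]
    - [0.5,[0,0,0],[0,0,0]]
    - [0.5,[0,0,40],[0,0,0]]
    - [0.5,[0,0,85],[0,0,0]]
    - [0.5,[0,0,130],[0,0,0]]
    - [0.5,[0,0,175],[0,0,0]]
    - [0.5,[0,0,215],[0,0,0]]
    - [0.5,[0,0,242],[0,0,0]]

```text
time: 5.65
ee_pos: [0.4958, -0.0436, 0.3347]
tcp_rot: [179.7, -0.1, 73.0]
wrist_force: [1.0, -0.7, -0.8]
opening: 0.0425
grasp_force: 0.0
```

Request:
step_arm:
  targets:
    - [0.5,[0,40,0],[0,0,0]]
    - [0.5,[-5,85,0],[0,0,0]]
    - [0.5,[-15,130,0],[0,0,0]]
    - [0.5,[-25,175,0],[0,0,-0.1]]
    - [0.5,[-35,220,0],[0,0,-0.25]]
    - [0.5,[-45,260,0],[0,0,-0.4]]
    - [0.5,[-55,295,-30],[0,0,-0.46]]
    - [0.5,[-65,327,-60],[0,0,-0.46]]

```text
time: 6.45
ee_pos: [0.4304, 0.2857, 0.2714]
tcp_rot: [180.0, -0.2, 46.5]
wrist_force: [1.3, 0.1, -0.9]
opening: 0.043
grasp_force: 0.0
```

```bash
python3 -c "
from m import *;st()
p,d=cam('top','top2');measure(p,d)"
```

```text
6.45 [0.4304 0.2857 0.2714] [179.96  -0.23  46.55] op 0.043 gf 0.0 F [ 1.3  0.1 -0.9] q [ 33.6   1.2  10.7  99.2   0.  167. ]
haft [430.8 280.7] [91.2 19.1] long axis yaw 44.4
```

View pics/top2.png

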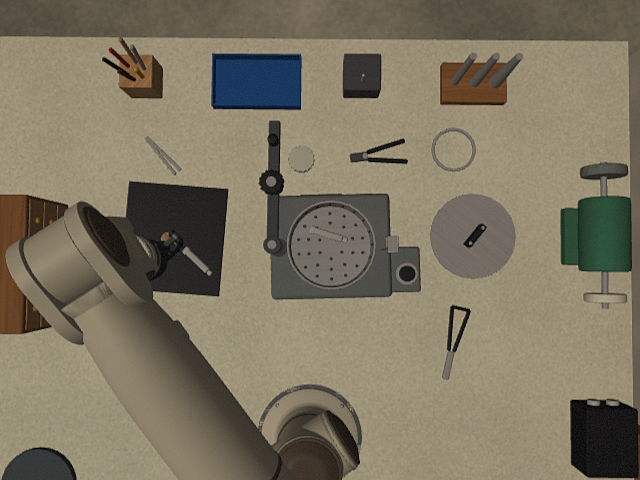

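The first haft is in the drum (328,234) and the second hasn't moved. I'll grasp it.

Request:
step_arm:
  targets:
    - [0.5,[0,-3,-40],[0,0,0]]
    - [0.5,[0,-3,-85],[0,0,0]]
    - [0.5,[0,-3,-130],[0,0,0]]
    - [0.5,[0,-3,-175],[0,0,0]]
    - [0.5,[0,-3,-215],[0,0,0]]
    - [0.5,[0,-3,-245],[0,0,0]]
    - [0.5,[0,-3,-260],[0,0,0]]
    - [0.5,[0,-3,-260],[0,0,0]]

```text
time: 7.3
ee_pos: [0.4302, 0.28, 0.0094]
tcp_rot: [-180.0, 0.1, 46.7]
wrist_force: [-0.0, 0.5, 0.2]
opening: 0.0429
grasp_force: 0.0
```

Request:
step_arm:
  targets:
    - [0,[0,0,0],[0,0,0]]
    - [0,[0,0,0],[0,0,0]]
    - [0,[0,0,0],[0,0,0]]
    - [0,[0,0,0],[0,0,0]]
    - [0,[0,0,30],[0,0,0]]
    - [0,[0,0,75],[0,0,0]]
    - [0,[0,0,120],[0,0,0]]
    - [0,[0,0,165],[0,0,0]]

```text
time: 8.1
ee_pos: [0.4306, 0.2803, 0.1782]
tcp_rot: [180.0, -0.1, 46.7]
wrist_force: [0.3, 1.3, -0.4]
opening: 0.0139
grasp_force: 49.2
```

Request:
step_arm:
  targets:
    - [0,[0,0,40],[0,0,0.1]]
    - [0,[0,0,85],[0,0,0.2]]
    - [0,[0,0,130],[0,0,0.3]]
    - [0,[0,0,160],[0,0,0.4]]
    - [0,[0,-20,160],[0,0,0.47]]
    - [0,[0,-60,160],[0,0,0.47]]
    - [0,[0,-105,160],[0,0,0.47]]
    - [0,[0,-150,160],[0,0,0.47]]

```text
time: 8.9
ee_pos: [0.4303, 0.1291, 0.3362]
tcp_rot: [179.9, -0.0, 73.7]
wrist_force: [1.8, 0.4, -1.4]
opening: 0.0141
grasp_force: 49.3
```

Request:
step_arm:
  targets:
    - [0,[4,-45,0],[0,0,0]]
    - [0,[8,-90,0],[0,0,0]]
    - [0,[14,-135,0],[0,0,0]]
    - [0,[20,-175,0],[0,0,0]]
    - [0,[20,-175,-30],[0,0,0]]
    - [0,[20,-175,-75],[0,0,0]]
    - [0,[20,-175,-120],[0,0,0]]
    - [0,[20,-175,-165],[0,0,0]]

```text
time: 9.7
ee_pos: [0.4508, -0.0449, 0.1697]
tcp_rot: [179.9, -0.0, 73.6]
wrist_force: [0.8, -0.1, -0.7]
opening: 0.0141
grasp_force: 49.4
```

Request:
step_arm:
  targets:
    - [0,[0,0,-40],[0,0,0]]
    - [0,[0,0,-78],[0,0,0]]
    - [0,[0,0,-80],[0,0,0]]
    - [0.4,[0,0,-80],[0,0,0]]
    - [0.4,[0,0,-80],[0,0,0]]
    - [0.4,[0,0,-80],[0,0,0]]
    - [0.4,[0,0,-45],[0,0,0]]
    - [0.4,[0,0,0],[0,0,0]]

```text
time: 10.5
ee_pos: [0.4501, -0.0445, 0.1712]
tcp_rot: [-179.9, 0.0, 73.6]
wrist_force: [1.5, -0.3, 0.4]
opening: 0.034
grasp_force: 0.0
```

Request:
step_arm:
  targets:
    - [0.6,[0,0,45],[0,0,0]]
    - [0.6,[0,0,90],[0,0,0.1]]
    - [0.6,[0,0,130],[0,0,0.2]]
    - [0.6,[0,-40,140],[0,0,0.33]]
    - [0.6,[5,-85,140],[0,0,0.47]]
    - [0.6,[12,-130,140],[0,0,0.6]]
    - [0.6,[20,-175,140],[0,0,0.74]]
    - [0.6,[27,-220,140],[0,0,0.87]]

```text
time: 11.3
ee_pos: [0.4778, -0.2666, 0.312]
tcp_rot: [179.9, 0.1, 123.8]
wrist_force: [1.0, 0.4, 0.7]
opening: 0.0514
grasp_force: 0.0
```

```bash
python3 -c "
from m import *;st()
p,d=cam('top','top3');measure(p,d)"
```

```text
11.3 [ 0.4778 -0.2666  0.312 ] [1.7992e+02 1.5000e-01 1.2379e+02] op 0.0514 gf 0.0 F [1.  0.4 0.7] q [-29.2   7.2  21.7 104.3   0.   27. ]
```

View pics/top3.png

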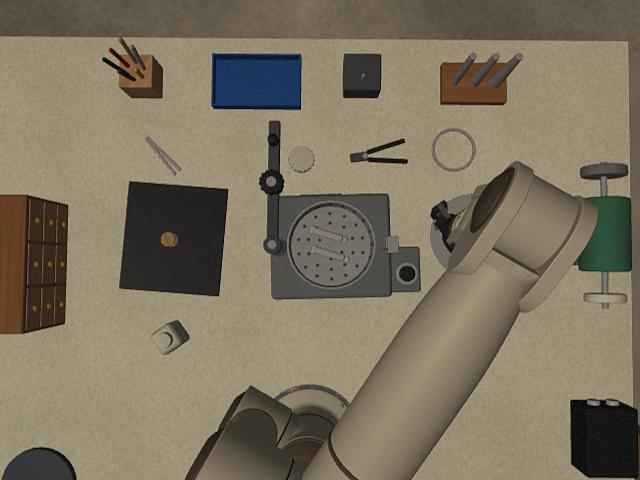

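Both hafts are in the drum (around 328,234 and 330,255). Now the lid.

Request:
step_arm:
  targets:
    - [0.6,[8,-45,-15],[0,0,0.1]]
    - [0.6,[16,-90,-30],[0,0,0.2]]
    - [0.6,[24,-133,-50],[0,0,0.31]]
    - [0.6,[24,-133,-95],[0,0,0.316]]
    - [0.6,[24,-133,-140],[0,0,0.316]]
    - [0.6,[24,-133,-185],[0,0,0.316]]
    - [0.6,[24,-133,-230],[0,0,0.316]]
    - [0.6,[24,-133,-260],[0,0,0.316]]

```text
time: 12.15
ee_pos: [0.5012, -0.3972, 0.0482]
tcp_rot: [-180.0, -0.1, 141.5]
wrist_force: [-1.0, -1.4, -0.1]
opening: 0.0513
grasp_force: 0.0
```

Request:
step_arm:
  targets:
    - [0.6,[0,0,-18],[0,0,0]]
    - [0.6,[0,0,-26],[0,0,0]]
    - [0.6,[0,0,-26],[0,0,0]]
    - [0,[0,0,-26],[0,0,0]]
    - [0,[0,0,-26],[0,0,0]]
    - [0,[0,0,-26],[0,0,0]]
    - [0,[0,0,-26],[0,0,0]]
    - [0,[0,0,-26],[0,0,0]]
  force: 80

```text
time: 12.95
ee_pos: [0.5024, -0.3985, 0.0264]
tcp_rot: [-180.0, 0.2, 141.6]
wrist_force: [-1.4, -1.1, 6.7]
opening: 0.0142
grasp_force: 80.5
```

Request:
step_arm:
  targets:
    - [0,[0,0,10],[0,0,0]]
    - [0,[0,0,30],[0,0,0]]
    - [0,[0,0,60],[0,0,0]]
    - [0,[0,0,100],[0,0,0]]
    - [0,[0,0,140],[0,0,0]]
    - [0,[0,0,180],[0,0,0]]
    - [0,[0,0,220],[0,0,0]]
    - [0,[0,0,260],[0,0,0]]

```text
time: 13.75
ee_pos: [0.5012, -0.3971, 0.2865]
tcp_rot: [180.0, 0.0, 141.6]
wrist_force: [0.9, -1.0, -4.2]
opening: 0.0145
grasp_force: 78.9
```

Request:
step_arm:
  targets:
    - [0,[0,10,20],[0,0,0]]
    - [0,[0,40,30],[0,0,0]]
    - [0,[-4,80,30],[0,0,0]]
    - [0,[-8,120,30],[0,0,0]]
    - [0,[-12,160,30],[0,0,0]]
    - [0,[-16,200,30],[0,0,0]]
    - [0,[-20,240,30],[0,0,0]]
    - [0,[-24,280,30],[0,0,0]]

```text
time: 14.55
ee_pos: [0.4769, -0.1159, 0.3148]
tcp_rot: [180.0, 0.0, 141.6]
wrist_force: [0.9, 0.2, -4.6]
opening: 0.0141
grasp_force: 79.0
```

Request:
step_arm:
  targets:
    - [0,[-2,35,0],[0,0,0]]
    - [0,[-5,63,0],[0,0,0]]
    - [0,[-5,71,0],[0,0,0]]
    - [0,[-5,71,0],[0,0,0]]
    - [0,[-5,71,0],[0,0,0]]

```text
time: 15.05
ee_pos: [0.4727, -0.0471, 0.3145]
tcp_rot: [-180.0, 0.0, 141.6]
wrist_force: [-0.3, 0.8, -2.9]
opening: 0.0144
grasp_force: 79.0
```

```bash
python3 - <<'E'
from h import *;st()
t,d=cam('top');s,d2=cam('side')
a=cv2.hconcat([t[100:340,220:460],s[100:340,220:460]]);cv2.imwrite('pics/c4.png',cv2.resize(a,None,fx=1.6,fy=1.6)[:,:,::-1])
E
```

```text
15.05 [ 0.4727 -0.0471  0.3145] [-1.7999e+02  2.0000e-02  1.4157e+02] op 0.0144 gf 79.0 F [-0.3  0.8 -2.9] q [ -5.7  -2.5  11.9 104.4  -0.   32.7]
```

View pics/c4.png

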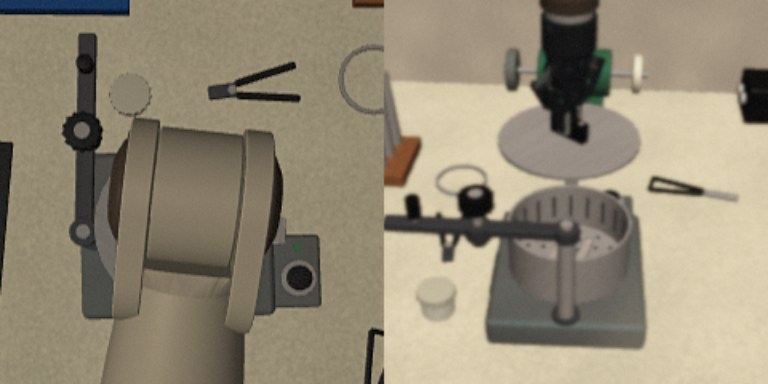

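The lid hangs level over the drum (side crop: lid at 568,140, drum at 570,245). I'll check its centring with the side camera's depth.

```bash
python3 - <<'E'
from h import *
from scipy.optimize import least_squares
p,d=cam('side');C=cloud('side',d);X=C.reshape(-1,3)
def fit(P,r0):
    f=lambda q:np.hypot(P[:,0]-q[0],P[:,1]-q[1])-q[2]
    r=least_squares(f,[*P.mean(0)[:2],r0],loss='soft_l1',f_scale=.002);return np.round(r.x*1000,1),len(P)
def edge(z0,dz,cx,cy,rmax):
    m=(abs(C[...,2]-z0)<dz)&(np.hypot(C[...,0]-cx,C[...,1]-cy)<rmax)&(d>0)
    print(z0,m.sum(),np.median(C[m][:,2]) if m.any() else None)
    return m.astype(np.uint8)
for zz in(.296,.300,.304,.308,.312):print(zz,((abs(X[:,2]-zz)<.002)&(np.hypot(X[:,0]-.473,X[:,1]+.047)<.12)).sum())
m=edge(.305,.010,.473,-.047,.13)
cs,_=cv2.findContours(m,cv2.RETR_EXTERNAL,cv2.CHAIN_APPROX_NONE);c=max(cs,key=cv2.contourArea)
P=np.array([ray('side',q,.305) for q in c[:,0]]);print('lid',fit(P,.105))
m=(C[...,2]>.142)&(C[...,2]<.156)&(np.hypot(C[...,0]-.473,C[...,1]+.047)<.115)
P=C[m];print('rim',fit(P,.0975))
E
```

```text
0.296 19
0.3 128
0.304 2537
0.308 298
0.312 28
0.305 3015 0.3046294775623862
lid (array([470.8, -34.6, 102.8]), 237)
rim (array([469.3, -43.2,  97. ]), 497)
```

```bash
python3 - <<'E'
from h import *
from scipy.optimize import least_squares
p,d=cam('side');C=cloud('side',d)
def near(lo,hi,zz,r,n):
    m=((C[...,2]>lo)&(C[...,2]<hi)&(np.hypot(C[...,0]-.473,C[...,1]+.047)<.13)).astype(np.uint8)
    cs,_=cv2.findContours(m,cv2.RETR_EXTERNAL,cv2.CHAIN_APPROX_NONE);c=max(cs,key=cv2.contourArea)
    P=np.array([ray('side',q,zz) for q in c[:,0]])
    for ylim in(-.09,-.05,-.02):
        Q=P[P[:,1]>ylim];f=lambda q:np.hypot(Q[:,0]-q[0],Q[:,1]-q[1])-r
        s=least_squares(f,[.473,-.047],loss='soft_l1',f_scale=.001);print(n,ylim,np.round(s.x*1000,1),len(Q),np.round(1000*np.median(abs(s.fun)),1))
near(.300,.312,.3045,.105,'lid')
near(.147,.16,.15,.100,'rim')
E
```

```text
lid -0.09 [471.1 -40.1] 171 1.5
lid -0.05 [471.  -40.7] 131 1.3
lid -0.02 [470.5 -40.8] 98 1.0
rim -0.09 [471.5 -44.8] 68 1.3
rim -0.05 [471.5 -44.8] 68 1.3
rim -0.02 [471.5 -44.8] 68 1.3
```

Request:
step_arm:
  targets:
    - [0,[0,-1,-30],[0,0,0]]
    - [0,[0,-1,-65],[0,0,0]]
    - [0,[0,-1,-95],[0,0,0]]
    - [0,[0,-1,-120],[0,0,0]]
    - [0,[0,-1,-130],[0,0,0]]
    - [0,[0,-1,-136],[0,0,0]]
    - [0,[0,-1,-140],[0,0,0]]
    - [0,[0,-1,-140],[0,0,0]]

```text
time: 16.05
ee_pos: [0.473, -0.0478, 0.1749]
tcp_rot: [180.0, 0.0, 141.6]
wrist_force: [-0.1, 0.8, -3.3]
opening: 0.0143
grasp_force: 78.9
```

Request:
step_arm:
  targets:
    - [0,[0,0,-3],[0,0,0]]
    - [0,[0,0,-6],[0,0,0]]
    - [0,[0,0,-9],[0,0,0]]
    - [0,[0,0,-9],[0,0,0]]

```text
time: 16.45
ee_pos: [0.4729, -0.0476, 0.1664]
tcp_rot: [179.9, 0.1, 141.6]
wrist_force: [-1.2, 0.8, 3.7]
opening: 0.0145
grasp_force: 80.1
```

Contact came at the seated height, so I'll release, rise, and move aside toward the bar handle.

Request:
step_arm:
  targets:
    - [0.4,[0,0,0],[0,0,0]]
    - [0.4,[0,0,0],[0,0,0]]
    - [0.4,[0,0,0],[0,0,0]]
    - [0.4,[0,0,30],[0,0,0]]
    - [0.4,[0,0,70],[0,0,0]]
    - [0.4,[0,0,115],[0,0,0]]
    - [0.4,[0,0,160],[0,0,0]]
    - [0.5,[0,0,180],[0,0,0]]

```text
time: 17.25
ee_pos: [0.4729, -0.0476, 0.3493]
tcp_rot: [179.9, 0.2, 141.6]
wrist_force: [0.9, -0.2, 0.6]
opening: 0.0424
grasp_force: 0.0
```

Request:
step_arm:
  targets:
    - [0.5,[0,-45,0],[0,0,0]]
    - [0.5,[0,-90,0],[0,0,0]]
    - [0.5,[0,-135,0],[0,0,0]]
    - [0.5,[0,-180,0],[0,0,0]]
    - [0.5,[0,-220,0],[0,0,0]]
    - [0.5,[0,-250,0],[0,0,0]]
    - [0.5,[0,-250,0],[0,0,0]]

```text
time: 17.95
ee_pos: [0.4724, -0.3009, 0.3438]
tcp_rot: [-180.0, -0.1, 141.4]
wrist_force: [0.2, -0.4, -0.6]
opening: 0.0425
grasp_force: 0.0
```

```bash
python3 - <<'E'
from h import *;st()
t,d=cam('top');s,d2=cam('side')
a=cv2.hconcat([t[100:340,220:460],s[100:340,220:460]]);cv2.imwrite('pics/c5.png',cv2.resize(a,None,fx=1.6,fy=1.6)[:,:,::-1])
C=cloud('top',d)
def circ(m,n,zz):
    cs,_=cv2.findContours(m.astype(np.uint8),cv2.RETR_EXTERNAL,cv2.CHAIN_APPROX_NONE);c=max(cs,key=cv2.contourArea)
    P=np.array([ray('top',q,zz)[:2] for q in c[:,0]])*1000;print(n,np.round(cv2.minAreaRect(P.astype(np.float32))[0],1),np.round(cv2.minAreaRect(P.astype(np.float32))[1],1))
B=lambda u0,v0,u1,v1:np.pad(np.ones((v1-v0,u1-u0),bool),((v0,480-v1),(u0,640-u1)))
z=C[...,2]
circ((z>.152)&B(283,195,384,295),'lid',.158)
circ((z>.17)&B(300,215,362,275),'grip',.188)
circ((z>.262)&B(255,125,290,152),'handle',.272)
circ((z>.278)&B(255,165,290,200),'knob',.285)
circ((z>.2)&B(255,230,284,262),'pivot',.24)
m=(np.hypot(C[...,0]-.473,C[...,1]+.047)<.1)&(z>.15)&(z<.17);A=np.c_[C[m][:,:2],np.ones(m.sum())]
print('lid plane',np.linalg.lstsq(A,C[m][:,2],rcond=None)[0],np.median(C[m][:,2]),'knob top',np.median(z[180:185,269:274]))
E
```

```text
17.95 [ 0.4724 -0.3009  0.3438] [-1.7996e+02 -9.0000e-02  1.4136e+02] op 0.0425 gf 0.0 F [ 0.2 -0.4 -0.6] q [-32.5  11.1  29.9 108.8  -0.    6.2]
lid [474.3 -46.5] [208.3 206. ]
grip [474.1 -46.8] [15.8 63.8]
handle [681.1  75.9] [20.4 20.3]
knob [591.6  75.6] [48.1 47.9]
pivot [472.7  76. ] [47.6 37.2]
lid plane [ 0.00194387 -0.00098999  0.15594954] 0.1569060972949135 knob top 0.2833639415490752
```

View pics/c5.png

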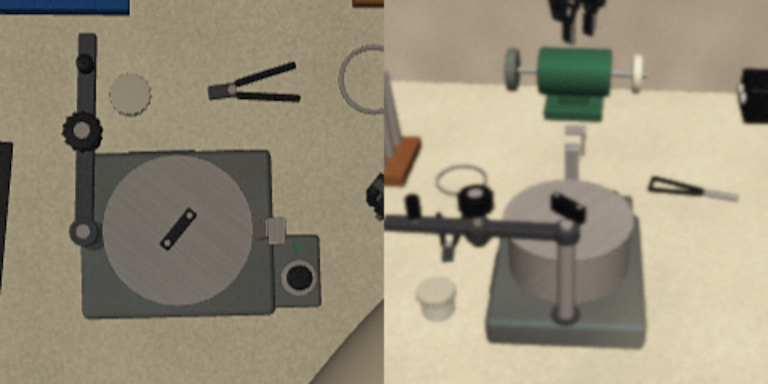

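The lid is seated: its plane is at 0.157, level, and centred near (474,-46.5). The handle is at (681,76). I'll move over the handle.

Request:
step_arm:
  targets:
    - [0.6,[26,47,0],[0,0,0.085]]
    - [0.6,[52,93,0],[0,0,0.17]]
    - [0.6,[78,140,0],[0,0,0.25]]
    - [0.6,[104,187,0],[0,0,0.34]]
    - [0.6,[130,234,0],[0,0,0.42]]
    - [0.6,[156,280,0],[0,0,0.5]]
    - [0.6,[182,327,0],[0,0,0.59]]
    - [0.6,[208,374,0],[0,0,0.67]]

```text
time: 18.85
ee_pos: [0.667, 0.0553, 0.3462]
tcp_rot: [180.0, 0.1, -179.7]
wrist_force: [2.1, 0.2, 0.9]
opening: 0.0513
grasp_force: 0.0
```

Request:
step_arm:
  targets:
    - [0.6,[0,0,0],[0,0,0]]
    - [0.6,[0,0,-25],[0,0,0]]
    - [0.6,[0,0,-50],[0,0,0]]
    - [0.6,[0,0,-50],[0,0,0]]
    - [0.6,[0,0,-50],[0,0,0]]

```text
time: 19.35
ee_pos: [0.6663, 0.0524, 0.2965]
tcp_rot: [180.0, 0.0, 180.0]
wrist_force: [-0.4, -0.7, 0.2]
opening: 0.0515
grasp_force: 0.0
```

```bash
python3 - <<'E'
from h import *;st()
P=np.array([466.5,75.5])
for k in range(0,17): 
    th=np.radians(-89.5*k/16); print(k,np.round(215*np.array([np.cos(th)-1,np.sin(th)])),round(np.radians(-89.5*k/16),3))
s,d=cam('side');cv2.imwrite('pics/c6.png',cv2.resize(s[60:300,180:420],None,fx=2,fy=2)[:,:,::-1])
E
```

```text
19.35 [0.6663 0.0524 0.2965] [1.8000e+02 1.0000e-02 1.7998e+02] op 0.0515 gf 0.0 F [-0.4 -0.7  0.2] q [  4.5  25.9  43.1 107.2   0.    4.5]
0 [ 0. -0.] -0.0
1 [ -1. -21.] -0.098
2 [ -4. -42.] -0.195
3 [ -9. -62.] -0.293
4 [-16. -82.] -0.391
5 [ -25. -101.] -0.488
6 [ -36. -119.] -0.586
7 [ -48. -136.] -0.683
8 [ -62. -151.] -0.781
9 [ -78. -166.] -0.879
10 [ -95. -178.] -0.976
11 [-113. -189.] -1.074
12 [-131. -198.] -1.172
13 [-151. -205.] -1.269
14 [-171. -211.] -1.367
15 [-192. -214.] -1.464
16 [-213. -215.] -1.562
```

View pics/c6.png

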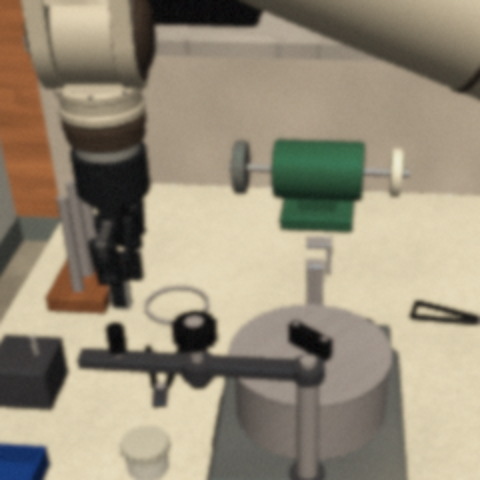

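The gripper is up-right of the handle (120,300 against the handle at 115,338), and it stopped about 15–24 mm short. I'll correct that, descend and grip.

Request:
step_arm:
  targets:
    - [0.6,[14.5,23.5,0],[0,0,0]]
    - [0.6,[14.5,23.5,0],[0,0,0]]
    - [0.6,[14.5,23.5,-20],[0,0,0]]
    - [0.6,[14.5,23.5,-40],[0,0,0]]
    - [0.6,[14.5,23.5,-47],[0,0,0]]
    - [0.6,[14.5,23.5,-47],[0,0,0]]

```text
time: 20.0
ee_pos: [0.6814, 0.0752, 0.2487]
tcp_rot: [-180.0, -0.0, 179.9]
wrist_force: [-0.5, 0.4, 0.9]
opening: 0.0508
grasp_force: 0.0
```

Request:
step_arm:
  targets:
    - [0,[0,0,0],[0,0,0]]
    - [0,[0,0,0],[0,0,0]]
    - [0,[0,0,0],[0,0,0]]
    - [0,[0,0,0],[0,0,0]]
    - [0,[0,0,0],[0,0,0]]
  force: 40

```text
time: 20.5
ee_pos: [0.682, 0.0754, 0.2501]
tcp_rot: [180.0, 0.2, 180.0]
wrist_force: [0.3, -1.3, 6.5]
opening: 0.0209
grasp_force: 39.1
```

Request:
step_arm:
  targets:
    - [0,[-1,-21,0],[0,0,-0.098]]
    - [0,[-4,-42,0],[0,0,-0.195]]
    - [0,[-9,-62,0],[0,0,-0.293]]
    - [0,[-16,-82,0],[0,0,-0.391]]
    - [0,[-25,-101,0],[0,0,-0.488]]
    - [0,[-36,-119,0],[0,0,-0.586]]
    - [0,[-48,-136,0],[0,0,-0.683]]
    - [0,[-62,-151,0],[0,0,-0.781]]

```text
time: 21.3
ee_pos: [0.6185, -0.0753, 0.25]
tcp_rot: [179.9, -0.0, 135.0]
wrist_force: [-7.0, 5.7, 9.0]
opening: 0.0205
grasp_force: 39.4
```

Request:
step_arm:
  targets:
    - [0,[-16,-15,0],[0,0,-0.098]]
    - [0,[-33,-27,0],[0,0,-0.195]]
    - [0,[-51,-38,0],[0,0,-0.293]]
    - [0,[-69,-47,0],[0,0,-0.391]]
    - [0,[-89,-54,0],[0,0,-0.488]]
    - [0,[-109,-60,0],[0,0,-0.586]]
    - [0,[-130,-63,0],[0,0,-0.683]]
    - [0,[-140,-64,0],[0,0,-0.73]]

```text
time: 22.1
ee_pos: [0.4783, -0.1385, 0.25]
tcp_rot: [179.9, -0.1, 93.2]
wrist_force: [-1.0, 9.6, 7.8]
opening: 0.0207
grasp_force: 41.1
```

Request:
step_arm:
  targets:
    - [0,[-6,0,0],[0,0,-0.03]]
    - [0,[-12,0,0],[0,0,-0.05]]
    - [0,[-12,0,0],[0,0,-0.05]]

```text
time: 22.4
ee_pos: [0.4722, -0.1385, 0.25]
tcp_rot: [179.3, -0.1, 90.6]
wrist_force: [26.6, 6.8, -0.4]
opening: 0.0205
grasp_force: 41.7
```

```bash
python3 - <<'E'
from h import *;st()
t,d=cam('top');s,d2=cam('side')
a=cv2.hconcat([t[100:340,220:460],s[100:340,220:460]]);cv2.imwrite('pics/c7.png',cv2.resize(a,None,fx=1.6,fy=1.6)[:,:,::-1])
E
```

```text
22.4 [ 0.4722 -0.1385  0.25  ] [ 1.793e+02 -1.100e-01  9.059e+01] op 0.0205 gf 41.7 F [26.6  6.8 -0.4] q [-16.5  -3.1   3.9  96.5   0.3  72.9]
```

View pics/c7.png

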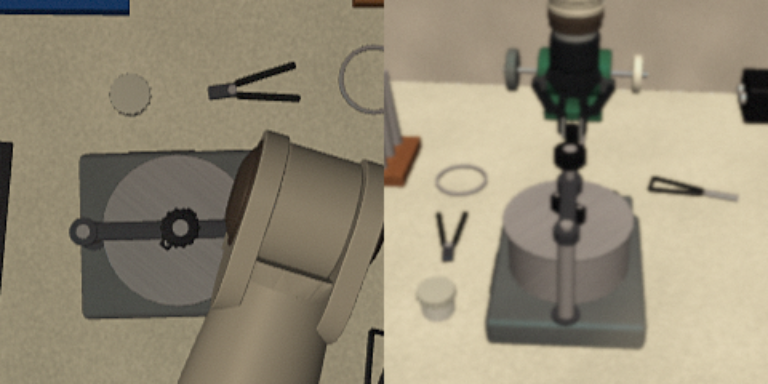

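The bar is at its stop: there is a 27 N reaction, and both views show it lying over the lid with the knob at the middle. I'll release, rise, and rewind the wrist above the knob.

Request:
step_arm:
  targets:
    - [0,[6,0,0],[0,0,0]]
    - [0.6,[6,0,0],[0,0,0]]
    - [0.6,[6,0,0],[0,0,0]]
    - [0.6,[6,0,0],[0,0,0]]
    - [0.6,[6,0,30],[0,0,0]]
    - [0.8,[6,0,70],[0,0,0.14]]
    - [1,[6,20,90],[0,0,0.29]]
    - [1,[4,60,90],[0,0,0.44]]

```text
time: 23.3
ee_pos: [0.4722, -0.0807, 0.3409]
tcp_rot: [179.8, 0.2, 115.9]
wrist_force: [1.3, 0.5, -0.6]
opening: 0.0855
grasp_force: 0.0
```

Request:
step_arm:
  targets:
    - [1,[0,29,0],[0,0,0.148]]
    - [1,[0,29,0],[0,0,0.296]]
    - [1,[0,29,0],[0,0,0.444]]
    - [1,[0,29,0],[0,0,0.592]]
    - [1,[0,29,0],[0,0,0.74]]
    - [1,[0,29,0],[0,0,0.888]]
    - [1,[0,29,0],[0,0,1.036]]
    - [1,[0,29,0],[0,0,1.184]]

```text
time: 24.1
ee_pos: [0.4714, -0.0508, 0.3383]
tcp_rot: [-180.0, -0.0, -176.1]
wrist_force: [0.8, -0.4, 0.4]
opening: 0.0852
grasp_force: 0.0
```

Request:
step_arm:
  targets:
    - [1,[0,0,0],[0,0,0.148]]
    - [1,[0,0,0],[0,0,0.296]]
    - [1,[0,0,0],[0,0,0.444]]
    - [1,[0,0,0],[0,0,0.592]]
    - [1,[0,0,0],[0,0,0.74]]
    - [1,[0,0,0],[0,0,0.888]]
    - [1,[0,0,0],[0,0,1.036]]
    - [1,[0,0,0],[0,0,1.184]]

```text
time: 24.9
ee_pos: [0.4714, -0.0508, 0.3383]
tcp_rot: [180.0, -0.0, -108.3]
wrist_force: [-0.3, 0.4, 0.3]
opening: 0.0853
grasp_force: 0.0
```

Request:
step_arm:
  targets:
    - [1,[0,0,0],[0,0,0.148]]
    - [1,[0,0,0],[0,0,0.296]]
    - [1,[0,0,0],[0,0,0.444]]
    - [1,[0,0,0],[0,0,0.592]]
    - [1,[0,0,0],[0,0,0.74]]
    - [1,[0,0,0],[0,0,0.888]]
    - [1,[0,0,0],[0,0,1.036]]
    - [1,[0,0,0],[0,0,1.184]]

```text
time: 25.7
ee_pos: [0.4714, -0.0508, 0.3383]
tcp_rot: [180.0, -0.0, -40.4]
wrist_force: [0.4, 0.3, -0.1]
opening: 0.0852
grasp_force: 0.0
```

```bash
python3 - <<'E'
from h import *;st()
t,d=cam('top');s,d2=cam('side');C=cloud('side',d2)
m=(C[...,2]>.278)&(C[...,2]<.29)&(np.hypot(C[...,0]-.47,C[...,1]+.05)<.04)
print(m.sum(),np.round(C[m].mean(0),4),np.round(C[m].min(0),4),np.round(C[m].max(0),4))
m=(C[...,2]>.262)&(C[...,2]<.278)&(np.hypot(C[...,0]-.47,C[...,1]+.14)<.025);print('handle',m.sum(),np.round(C[m].mean(0),4))
a=cv2.hconcat([t[100:340,220:460],s[100:340,220:460]]);cv2.imwrite('pics/c8.png',cv2.resize(a,None,fx=1.6,fy=1.6)[:,:,::-1])
E
```

```text
25.7 [ 0.4714 -0.0508  0.3383] [179.99  -0.   -40.43] op 0.0852 gf 0.0 F [ 0.4  0.3 -0.1] q [  -6.1   -1.5   15.7  107.2   -0.  -145.7]
196 [ 0.4706 -0.0409  0.2821] [ 0.4475 -0.069   0.2781] [ 0.4954 -0.0168  0.285 ]
handle 47 [ 0.4746 -0.1306  0.2682]
```

View pics/c8.png

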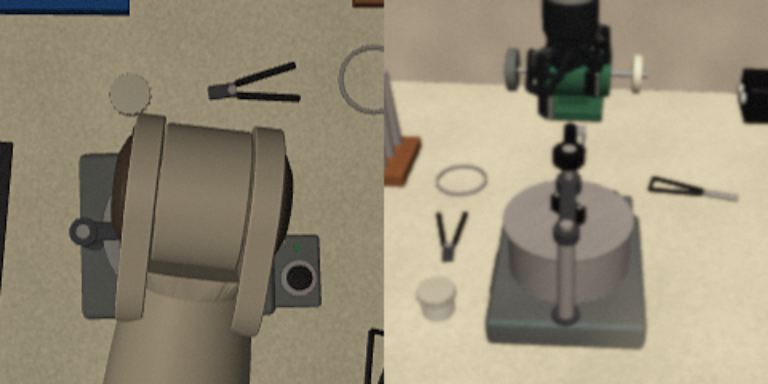

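The knob is in view and the bar is still closed. One quick ray check of the knob centre from the earlier top picture, then I descend.

```bash
python3 -c "
from h import *
print(ray('top',(332.5,242.5),.283))"
```

```text
[ 0.47005741 -0.04810072  0.283     ]
```

Request:
step_arm:
  targets:
    - [1,[0,1,-30],[0,0,0]]
    - [1,[0,1,-60],[0,0,0]]
    - [1,[0,1,-80],[0,0,0]]
    - [1,[0,1,-84],[0,0,0]]
    - [1,[0,1,-84],[0,0,0]]

```text
time: 26.3
ee_pos: [0.4713, -0.0496, 0.2543]
tcp_rot: [180.0, 0.0, -40.9]
wrist_force: [0.4, 0.4, 0.1]
opening: 0.086
grasp_force: 0.0
```

Request:
step_arm:
  targets:
    - [0,[0,0,0],[0,0,0]]
    - [0,[0,0,0],[0,0,0]]
    - [0,[0,0,0],[0,0,0]]
    - [0,[0,0,0],[0,0,0]]
    - [0,[0,0,0],[0,0,0]]
    - [0,[0,0,0],[0,0,0]]
  force: 30

```text
time: 26.9
ee_pos: [0.4721, -0.0492, 0.2555]
tcp_rot: [-179.9, -0.1, -40.8]
wrist_force: [0.5, 3.6, 6.6]
opening: 0.0463
grasp_force: 30.9
```

Request:
step_arm:
  targets:
    - [0,[0,0,-0.1],[0,0,-0.148]]
    - [0,[0,0,-0.3],[0,0,-0.296]]
    - [0,[0,0,-0.4],[0,0,-0.444]]
    - [0,[0,0,-0.6],[0,0,-0.592]]
    - [0,[0,0,-0.7],[0,0,-0.74]]
    - [0,[0,0,-0.8],[0,0,-0.888]]
    - [0,[0,0,-1],[0,0,-1.036]]
    - [0,[0,0,-1.1],[0,0,-1.184]]

```text
time: 27.7
ee_pos: [0.4718, -0.0497, 0.2544]
tcp_rot: [-179.9, -0.0, -109.0]
wrist_force: [-1.0, 0.8, 5.7]
opening: 0.046
grasp_force: 31.0
```

```bash
python3 -c "
from h import *;st();print(bot.get_obs()['torque'])"
```

```text
27.7 [ 0.4718 -0.0497  0.2544] [-179.9    -0.   -108.96] op 0.046 gf 31.0 F [-1.   0.8  5.7] q [ -6.   -4.9   2.8  97.6  -0.  -77. ]
[0.08887557 0.39597537 0.04269096]
```

Turning works cleanly (0.04 N m), so I'll continue the stroke.

Request:
step_arm:
  targets:
    - [0,[0,0,-0.1],[0,0,-0.148]]
    - [0,[0,0,-0.3],[0,0,-0.296]]
    - [0,[0,0,-0.4],[0,0,-0.444]]
    - [0,[0,0,-0.6],[0,0,-0.592]]
    - [0,[0,0,-0.7],[0,0,-0.74]]
    - [0,[0,0,-0.8],[0,0,-0.888]]
    - [0,[0,0,-1],[0,0,-1.036]]
    - [0,[0,0,-1.1],[0,0,-1.184]]

```text
time: 28.5
ee_pos: [0.4716, -0.0473, 0.2532]
tcp_rot: [179.7, 0.1, -176.7]
wrist_force: [-2.2, 16.2, 6.1]
opening: 0.0462
grasp_force: 31.4
```

Request:
step_arm:
  targets:
    - [0,[0,0,-0.1],[0,0,-0.148]]
    - [0,[0,0,-0.3],[0,0,-0.296]]
    - [0,[0,0,-0.4],[0,0,-0.444]]
    - [0,[0,0,-0.6],[0,0,-0.592]]
    - [0,[0,0,-0.7],[0,0,-0.74]]
    - [0,[0,0,-0.8],[0,0,-0.888]]
    - [0,[0,0,-1],[0,0,-1.036]]
    - [0,[0,0,-1.1],[0,0,-1.184]]

```text
time: 29.3
ee_pos: [0.4718, -0.0452, 0.2521]
tcp_rot: [179.7, -0.5, 115.6]
wrist_force: [-0.6, 27.9, 6.4]
opening: 0.0462
grasp_force: 31.1
```

Request:
step_arm:
  targets:
    - [0,[0,0,-0.1],[0,0,-0.148]]
    - [0,[0,0,-0.3],[0,0,-0.296]]
    - [0,[0,0,-0.4],[0,0,-0.444]]
    - [0,[0,0,-0.6],[0,0,-0.592]]
    - [0,[0,0,-0.7],[0,0,-0.74]]
    - [0,[0,0,-0.8],[0,0,-0.888]]
    - [0,[0,0,-1],[0,0,-1.036]]
    - [0,[0,0,-1.1],[0,0,-1.184]]

```text
time: 30.1
ee_pos: [0.4718, -0.0457, 0.251]
tcp_rot: [-179.7, -0.4, 47.7]
wrist_force: [0.2, 23.7, 6.4]
opening: 0.046
grasp_force: 31.8
```

Request:
step_arm:
  targets:
    - [0,[0,0,-0.1],[0,0,-0.148]]
    - [0,[0,0,-0.3],[0,0,-0.296]]
    - [0,[0,0,-0.4],[0,0,-0.444]]
    - [0,[0,0,-0.6],[0,0,-0.592]]
    - [0,[0,0,-0.6],[0,0,-0.592]]

```text
time: 30.6
ee_pos: [0.4721, -0.0469, 0.2505]
tcp_rot: [-179.7, -0.2, 13.8]
wrist_force: [0.4, 17.5, 6.8]
opening: 0.046
grasp_force: 31.8
```

```bash
python3 -c "
from h import *;st();print(bot.get_obs()['torque'])"
```

```text
30.6 [ 0.4721 -0.0469  0.2505] [-179.7    -0.21   13.76] op 0.046 gf 31.8 F [ 0.4 17.5  6.8] q [ -5.9  -5.    2.3  97.2   0.3 160.4]
[ 3.65253672e+00 -3.55887118e-03 -8.64803882e-02]
```

A side force in y shows the knob axis is about 4 mm further +y. I'll release, rewind with that correction and regrip.

Request:
step_arm:
  targets:
    - [1,[0,3,0],[0,0,0]]
    - [1,[0,4,0],[0,0,0]]
    - [1,[0,4,0],[0,0,0]]
    - [1,[0,4,0],[0,0,0.148]]
    - [1,[0,4,0],[0,0,0.296]]
    - [1,[0,4,0],[0,0,0.444]]
    - [1,[0,4,0],[0,0,0.592]]
    - [1,[0,4,0],[0,0,0.74]]

```text
time: 31.4
ee_pos: [0.4716, -0.0459, 0.2492]
tcp_rot: [-180.0, 0.0, 56.7]
wrist_force: [0.7, -0.6, -0.6]
opening: 0.0854
grasp_force: 0.0
```

Request:
step_arm:
  targets:
    - [1,[0,0,0],[0,0,0.148]]
    - [1,[0,0,0],[0,0,0.296]]
    - [1,[0,0,0],[0,0,0.444]]
    - [1,[0,0,0],[0,0,0.592]]
    - [1,[0,0,0],[0,0,0.74]]
    - [1,[0,0,0],[0,0,0.888]]
    - [1,[0,0,0],[0,0,1.036]]
    - [1,[0,0,0],[0,0,1.184]]

```text
time: 32.2
ee_pos: [0.4716, -0.0459, 0.2492]
tcp_rot: [-180.0, 0.0, 124.5]
wrist_force: [-0.6, -0.5, -0.5]
opening: 0.0854
grasp_force: 0.0
```

Request:
step_arm:
  targets:
    - [1,[0,0,0],[0,0,0.148]]
    - [1,[0,0,0],[0,0,0.296]]
    - [1,[0,0,0],[0,0,0.444]]
    - [1,[0,0,0],[0,0,0.592]]
    - [1,[0,0,0],[0,0,0.74]]
    - [1,[0,0,0],[0,0,0.888]]
    - [1,[0,0,0],[0,0,1.036]]
    - [1,[0,0,0],[0,0,1.184]]

```text
time: 33.0
ee_pos: [0.4716, -0.0459, 0.2492]
tcp_rot: [-180.0, -0.0, -167.6]
wrist_force: [0.5, -0.4, -0.6]
opening: 0.0854
grasp_force: 0.0
```

Request:
step_arm:
  targets:
    - [1,[0,0,0],[0,0,0.148]]
    - [1,[0,0,0],[0,0,0.296]]
    - [1,[0,0,0],[0,0,0.444]]
    - [1,[0,0,0],[0,0,0.592]]
    - [1,[0,0,0],[0,0,0.74]]
    - [1,[0,0,0],[0,0,0.888]]
    - [1,[0,0,0],[0,0,1.036]]
    - [1,[0,0,0],[0,0,1.184]]

```text
time: 33.8
ee_pos: [0.4716, -0.0459, 0.2492]
tcp_rot: [180.0, -0.0, -99.8]
wrist_force: [-1.0, 0.3, 0.7]
opening: 0.0854
grasp_force: 0.0
```

Request:
step_arm:
  targets:
    - [1,[0,0,0],[0,0,0.148]]
    - [1,[0,0,0],[0,0,0.296]]
    - [1,[0,0,0],[0,0,0.444]]
    - [1,[0,0,0],[0,0,0.592]]
    - [1,[0,0,0],[0,0,0.74]]
    - [1,[0,0,0],[0,0,0.888]]
    - [1,[0,0,0],[0,0,1.036]]
    - [1,[0,0,0],[0,0,1.184]]

```text
time: 34.6
ee_pos: [0.4716, -0.0459, 0.2492]
tcp_rot: [180.0, 0.0, -32.0]
wrist_force: [0.0, 0.3, -0.4]
opening: 0.0852
grasp_force: 0.0
```

Request:
step_arm:
  targets:
    - [0,[0,0,0],[0,0,0]]
    - [0,[0,0,0],[0,0,0]]
    - [0,[0,0,0],[0,0,0]]
    - [0,[0,0,0],[0,0,0]]
    - [0,[0,0,0],[0,0,0]]
    - [0,[0,0,0],[0,0,0]]

```text
time: 35.2
ee_pos: [0.4718, -0.0465, 0.2497]
tcp_rot: [179.9, -0.1, -32.5]
wrist_force: [-0.1, -5.2, 2.0]
opening: 0.0462
grasp_force: 31.1
```

```bash
python3 -c "
from h import *;st();print(bot.get_obs()['torque'])"
```

```text
35.2 [ 0.4718 -0.0465  0.2497] [ 1.7993e+02 -1.0000e-01 -3.2490e+01] op 0.0462 gf 31.1 F [-0.1 -5.2  2. ] q [-5.600e+00 -5.000e+00  2.200e+00  9.710e+01 -1.000e-01 -1.531e+02]
[-0.99241892 -0.01907981  0.0209408 ]
```

Request:
step_arm:
  targets:
    - [0,[0,0,-0.1],[0,0,-0.148]]
    - [0,[0,0,-0.3],[0,0,-0.296]]
    - [0,[0,0,-0.4],[0,0,-0.444]]
    - [0,[0,0,-0.6],[0,0,-0.592]]
    - [0,[0,0,-0.7],[0,0,-0.74]]
    - [0,[0,0,-0.8],[0,0,-0.888]]
    - [0,[0,0,-1],[0,0,-1.036]]
    - [0,[0,0,-1.1],[0,0,-1.184]]

```text
time: 36.0
ee_pos: [0.4719, -0.0465, 0.2486]
tcp_rot: [-179.9, -0.1, -100.7]
wrist_force: [1.0, -5.2, 2.2]
opening: 0.0461
grasp_force: 31.1
```

Request:
step_arm:
  targets:
    - [0,[0,0,-0.1],[0,0,-0.148]]
    - [0,[0,0,-0.3],[0,0,-0.296]]
    - [0,[0,0,-0.4],[0,0,-0.444]]
    - [0,[0,0,-0.6],[0,0,-0.592]]
    - [0,[0,0,-0.7],[0,0,-0.74]]
    - [0,[0,0,-0.8],[0,0,-0.888]]
    - [0,[0,0,-1],[0,0,-1.036]]
    - [0,[0,0,-1.1],[0,0,-1.184]]

```text
time: 36.8
ee_pos: [0.4718, -0.0466, 0.2474]
tcp_rot: [-179.9, 0.0, -168.5]
wrist_force: [1.2, -6.0, 1.2]
opening: 0.0459
grasp_force: 31.3
```

Request:
step_arm:
  targets:
    - [0,[0,0,-0.1],[0,0,-0.148]]
    - [0,[0,0,-0.3],[0,0,-0.296]]
    - [0,[0,0,-0.4],[0,0,-0.444]]
    - [0,[0,0,-0.6],[0,0,-0.592]]
    - [0,[0,0,-0.7],[0,0,-0.74]]
    - [0,[0,0,-0.8],[0,0,-0.888]]
    - [0,[0,0,-1],[0,0,-1.036]]
    - [0,[0,0,-1.1],[0,0,-1.184]]

```text
time: 37.6
ee_pos: [0.4717, -0.0465, 0.2463]
tcp_rot: [-180.0, 0.1, 123.6]
wrist_force: [0.2, -5.4, 1.3]
opening: 0.0462
grasp_force: 31.2
```

Request:
step_arm:
  targets:
    - [0,[0,0,-0.1],[0,0,-0.148]]
    - [0,[0,0,-0.3],[0,0,-0.296]]
    - [0,[0,0,-0.4],[0,0,-0.444]]
    - [0,[0,0,-0.6],[0,0,-0.592]]
    - [0,[0,0,-0.7],[0,0,-0.74]]
    - [0,[0,0,-0.8],[0,0,-0.888]]
    - [0,[0,0,-1],[0,0,-1.036]]
    - [0,[0,0,-1.1],[0,0,-1.184]]

```text
time: 38.4
ee_pos: [0.4718, -0.0465, 0.2452]
tcp_rot: [179.9, 0.1, 55.8]
wrist_force: [-0.3, -4.5, 2.0]
opening: 0.046
grasp_force: 31.3
```

Request:
step_arm:
  targets:
    - [0,[0,0,-0.1],[0,0,-0.148]]
    - [0,[0,0,-0.3],[0,0,-0.296]]
    - [0,[0,0,-0.4],[0,0,-0.444]]
    - [0,[0,0,-0.6],[0,0,-0.592]]
    - [0,[0,0,-0.7],[0,0,-0.74]]

```text
time: 38.9
ee_pos: [0.4718, -0.0465, 0.2445]
tcp_rot: [179.9, -0.0, 13.4]
wrist_force: [0.4, -5.3, 1.5]
opening: 0.0462
grasp_force: 31.3
```

```bash
python3 -c "
from h import *;st();print(bot.get_obs()['torque'])"
```

```text
38.9 [ 0.4718 -0.0465  0.2445] [ 1.7988e+02 -1.0000e-02  1.3410e+01] op 0.0462 gf 31.3 F [ 0.4 -5.3  1.5] q [-5.60e+00 -5.10e+00  1.50e+00  9.65e+01 -1.00e-01  1.61e+02]
[-1.0498605  -0.0574519   0.04696741]
```

Request:
step_arm:
  targets:
    - [1,[0,0,0],[0,0,0]]
    - [1,[0,-0.5,0],[0,0,0]]
    - [1,[0,-0.5,0],[0,0,0]]
    - [1,[0,-0.5,0],[0,0,0.148]]
    - [1,[0,-0.5,0],[0,0,0.296]]
    - [1,[0,-0.5,0],[0,0,0.444]]
    - [1,[0,-0.5,0],[0,0,0.592]]
    - [1,[0,-0.5,0],[0,0,0.74]]

```text
time: 39.7
ee_pos: [0.4716, -0.0459, 0.2442]
tcp_rot: [-180.0, -0.0, 56.8]
wrist_force: [0.1, 0.1, -0.4]
opening: 0.0853
grasp_force: 0.0
```

Request:
step_arm:
  targets:
    - [1,[0,0,0],[0,0,0.148]]
    - [1,[0,0,0],[0,0,0.296]]
    - [1,[0,0,0],[0,0,0.444]]
    - [1,[0,0,0],[0,0,0.592]]
    - [1,[0,0,0],[0,0,0.74]]
    - [1,[0,0,0],[0,0,0.888]]
    - [1,[0,0,0],[0,0,1.036]]
    - [1,[0,0,0],[0,0,1.184]]

```text
time: 40.5
ee_pos: [0.4716, -0.046, 0.2441]
tcp_rot: [180.0, -0.0, 124.7]
wrist_force: [-0.4, -0.0, -0.1]
opening: 0.0852
grasp_force: 0.0
```

Request:
step_arm:
  targets:
    - [1,[0,0,0],[0,0,0.148]]
    - [1,[0,0,0],[0,0,0.296]]
    - [1,[0,0,0],[0,0,0.444]]
    - [1,[0,0,0],[0,0,0.592]]
    - [1,[0,0,0],[0,0,0.74]]
    - [1,[0,0,0],[0,0,0.888]]
    - [1,[0,0,0],[0,0,1.036]]
    - [1,[0,0,0],[0,0,1.184]]

```text
time: 41.3
ee_pos: [0.4716, -0.0459, 0.2441]
tcp_rot: [180.0, -0.0, -167.5]
wrist_force: [0.4, 0.4, -0.1]
opening: 0.085
grasp_force: 0.0
```

Request:
step_arm:
  targets:
    - [1,[0,0,0],[0,0,0.148]]
    - [1,[0,0,0],[0,0,0.296]]
    - [1,[0,0,0],[0,0,0.444]]
    - [1,[0,0,0],[0,0,0.592]]
    - [1,[0,0,0],[0,0,0.74]]
    - [1,[0,0,0],[0,0,0.888]]
    - [1,[0,0,0],[0,0,1.036]]
    - [1,[0,0,0],[0,0,1.184]]

```text
time: 42.1
ee_pos: [0.4716, -0.046, 0.2441]
tcp_rot: [180.0, 0.0, -99.7]
wrist_force: [1.2, 0.3, 0.3]
opening: 0.0851
grasp_force: 0.0
```

Request:
step_arm:
  targets:
    - [1,[0,0,0],[0,0,0.148]]
    - [1,[0,0,0],[0,0,0.296]]
    - [1,[0,0,0],[0,0,0.444]]
    - [1,[0,0,0],[0,0,0.592]]
    - [1,[0,0,0],[0,0,0.74]]
    - [1,[0,0,0],[0,0,0.888]]
    - [1,[0,0,0],[0,0,1.036]]
    - [1,[0,0,0],[0,0,1.184]]

```text
time: 42.9
ee_pos: [0.4716, -0.0459, 0.2442]
tcp_rot: [-180.0, 0.0, -31.8]
wrist_force: [-0.6, -0.3, -0.3]
opening: 0.0856
grasp_force: 0.0
```

Request:
step_arm:
  targets:
    - [0,[0,0,0],[0,0,0]]
    - [0,[0,0,0],[0,0,0]]
    - [0,[0,0,0],[0,0,0]]
    - [0,[0,0,0],[0,0,0]]
    - [0,[0,0,0],[0,0,0]]
    - [0,[0,0,0],[0,0,0]]

```text
time: 43.5
ee_pos: [0.4716, -0.0463, 0.2444]
tcp_rot: [180.0, -0.0, -32.3]
wrist_force: [-2.1, -2.8, 3.3]
opening: 0.0462
grasp_force: 31.0
```

Request:
step_arm:
  targets:
    - [0,[0,0,-0.1],[0,0,-0.148]]
    - [0,[0,0,-0.3],[0,0,-0.296]]
    - [0,[0,0,-0.4],[0,0,-0.444]]
    - [0,[0,0,-0.6],[0,0,-0.592]]
    - [0,[0,0,-0.7],[0,0,-0.74]]
    - [0,[0,0,-0.8],[0,0,-0.888]]
    - [0,[0,0,-1],[0,0,-1.036]]
    - [0,[0,0,-1.1],[0,0,-1.184]]

```text
time: 44.3
ee_pos: [0.472, -0.0461, 0.2433]
tcp_rot: [-179.9, 0.0, -100.5]
wrist_force: [1.2, -2.0, 2.8]
opening: 0.046
grasp_force: 30.9
```

Request:
step_arm:
  targets:
    - [0,[0,0,-0.1],[0,0,-0.148]]
    - [0,[0,0,-0.3],[0,0,-0.296]]
    - [0,[0,0,-0.4],[0,0,-0.444]]
    - [0,[0,0,-0.6],[0,0,-0.592]]
    - [0,[0,0,-0.7],[0,0,-0.74]]
    - [0,[0,0,-0.8],[0,0,-0.888]]
    - [0,[0,0,-1],[0,0,-1.036]]
    - [0,[0,0,-1.1],[0,0,-1.184]]

```text
time: 45.1
ee_pos: [0.4724, -0.0465, 0.2422]
tcp_rot: [-179.9, 0.1, -168.3]
wrist_force: [2.5, -3.9, 0.8]
opening: 0.0457
grasp_force: 30.9
```

```bash
python3 -c "
from h import *;st();print(bot.get_obs()['torque'])"
```

```text
45.1 [ 0.4724 -0.0465  0.2422] [-1.7992e+02  8.0000e-02 -1.6834e+02] op 0.0457 gf 30.9 F [ 2.5 -3.9  0.8] q [ -5.6  -5.2   1.2  96.2  -0.1 -17.3]
[-1.12422301 -0.53195944  0.02563666]
```

Request:
step_arm:
  targets:
    - [0,[0,0,-0.1],[0,0,-0.1]]
    - [0,[0,0,-0.2],[0,0,-0.2]]
    - [0,[0,0,-0.3],[0,0,-0.3]]
    - [0,[0,0,-0.4],[0,0,-0.4]]
    - [0,[0,0,-0.5],[0,0,-0.5]]
    - [0,[0,0,-0.6],[0,0,-0.6]]
    - [0,[0,0,-0.7],[0,0,-0.7]]
    - [0,[0,0,-0.8],[0,0,-0.8]]

```text
time: 45.9
ee_pos: [0.4722, -0.0469, 0.2415]
tcp_rot: [-180.0, 0.1, 145.9]
wrist_force: [1.6, -7.0, 3.5]
opening: 0.0461
grasp_force: 30.9
```

```bash
python3 -c "
from h import *;st();print(bot.get_obs()['torque'])"
```

```text
45.9 [ 0.4722 -0.0469  0.2415] [-1.7996e+02  1.3000e-01  1.4592e+02] op 0.0461 gf 30.9 F [ 1.6 -7.   3.5] q [-5.6 -5.2  1.1 96.2 -0.1 28.5]
[-1.46309618 -0.3478967   0.04103034]
```

Request:
step_arm:
  targets:
    - [0,[0,0,-0.1],[0,0,-0.1]]
    - [0,[0,0,-0.2],[0,0,-0.2]]
    - [0,[0,0,-0.3],[0,0,-0.3]]
    - [0,[0,0,-0.4],[0,0,-0.4]]
    - [0,[0,0,-0.5],[0,0,-0.5]]
    - [0,[0,0,-0.6],[0,0,-0.6]]
    - [0,[0,0,-0.7],[0,0,-0.7]]
    - [0,[0,0,-0.8],[0,0,-0.8]]

```text
time: 46.7
ee_pos: [0.4716, -0.046, 0.2406]
tcp_rot: [180.0, 0.0, 100.2]
wrist_force: [-1.2, 0.9, 3.8]
opening: 0.0462
grasp_force: 31.4
```

```bash
python3 -c "
from h import *;st();print(bot.get_obs()['torque'])"
```

```text
46.7 [ 0.4716 -0.046   0.2406] [179.99   0.   100.2 ] op 0.0462 gf 31.4 F [-1.2  0.9  3.8] q [-5.6 -5.2  0.9 96.2  0.  74.2]
[0.11812123 0.37951485 1.0458829 ]
```

The torque has jumped to 1.05 N m, so the screw is on its stop. I'll release, lift, and head for the start button at about (408,-227).

Request:
step_arm:
  targets:
    - [0,[0,0,0],[0,0,0.02]]
    - [1,[0,0,0],[0,0,0.02]]
    - [1,[0,0,0],[0,0,0.02]]
    - [1,[0,0,0],[0,0,0.02]]
    - [1,[0,0,0],[0,0,0.02]]
    - [1,[0,0,35],[0,0,0.02]]
    - [1,[0,0,75],[0,0,0.02]]
    - [1,[0,0,100],[0,0,0.02]]

```text
time: 47.5
ee_pos: [0.4716, -0.0461, 0.3428]
tcp_rot: [179.9, 0.0, 101.5]
wrist_force: [0.8, -1.0, -0.1]
opening: 0.0855
grasp_force: 0.0
```

Request:
step_arm:
  targets:
    - [0.3,[-15,-45,0],[0,0,0]]
    - [0,[-30,-90,0],[0,0,0]]
    - [0,[-47,-135,0],[0,0,0]]
    - [0,[-64,-181,0],[0,0,0]]
    - [0,[-64,-230,0],[0,0,0]]
    - [0,[-64,-270,0],[0,0,0]]
    - [0,[-64,-310,0],[0,0,0]]
    - [0,[-64,-310,0],[0,0,0]]

```text
time: 48.3
ee_pos: [0.4072, -0.36, 0.3383]
tcp_rot: [-179.9, -0.1, 101.3]
wrist_force: [0.6, -0.2, -0.4]
opening: -0.0001
grasp_force: 0.0
```

```bash
python3 - <<'E'
from h import *;st()
t,d=cam('top');s,d2=cam('side');C=cloud('top',d);z=C[...,2]
m=(np.hypot(C[...,0]-.471,C[...,1]+.047)<.02)&(z>.25);print('knob top',np.median(z[m]),np.round(C[m].mean(0),4))
m=(np.hypot(C[...,0]-.473,C[...,1]+.047)<.095)&(z>.15)&(z<.17);print('lid',np.median(z[m]))
g=cv2.cvtColor(t,cv2.COLOR_RGB2GRAY);b=((g<60)).astype(np.uint8);b[:260]=0;b[288:]=0;b[:,:394]=0;b[:,420:]=0
cs,_=cv2.findContours(b,cv2.RETR_EXTERNAL,cv2.CHAIN_APPROX_NONE);c=max(cs,key=cv2.contourArea);(uv,r)=cv2.minEnclosingCircle(c);print('button',uv,r,ray('top',uv,.073),z[273,406])
a=cv2.hconcat([t[100:340,220:460],s[100:340,220:460]]);cv2.imwrite('pics/c9.png',cv2.resize(a,None,fx=1.6,fy=1.6)[:,:,::-1])
E
```

```text
48.3 [ 0.4072 -0.36    0.3383] [-1.7989e+02 -9.0000e-02  1.0132e+02] op -0.0001 gf 0.0 F [ 0.6 -0.2 -0.4] q [-41.5   8.4  26.1 107.8  -0.   37.2]
knob top 0.2688918401759893 [ 0.4708 -0.047   0.2689]
lid 0.1569477391533897
button (406.6764831542969, 273.1470642089844) 7.971167087554932 [ 0.40781524 -0.22861756  0.073     ] 0.07523663250587824
```

View pics/c9.png

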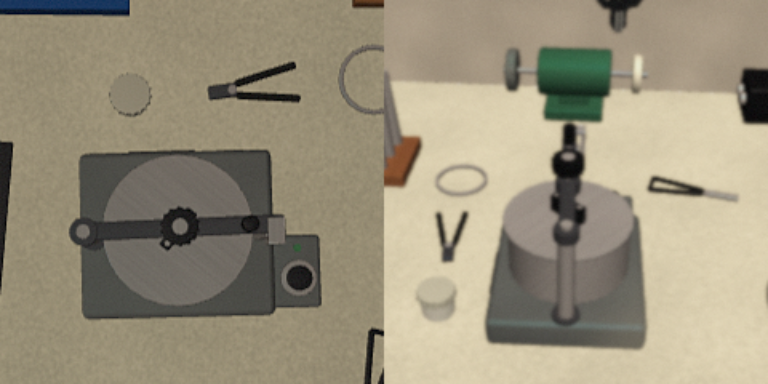

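Knob top has dropped to 0.269, its fully-down height. The bar's end is in the catch (275,230) and the lid is level. I'll press the button slightly off centre, away from the catch post.

Request:
step_arm:
  targets:
    - [0,[-5,45,0],[0,0,-0.1]]
    - [0,[-5,90,0],[0,0,-0.19]]
    - [0,[-5,123,-10],[0,0,-0.19]]
    - [0,[-5,123,-55],[0,0,-0.19]]
    - [0,[-5,123,-100],[0,0,-0.19]]
    - [0,[-5,123,-145],[0,0,-0.19]]
    - [0,[-5,123,-190],[0,0,-0.19]]
    - [0,[-5,123,-220],[0,0,-0.19]]

```text
time: 49.2
ee_pos: [0.4017, -0.2312, 0.1178]
tcp_rot: [-179.9, -0.1, 90.7]
wrist_force: [1.1, 1.0, 0.9]
opening: 0.0003
grasp_force: 0.0
```

Request:
step_arm:
  targets:
    - [0,[0,0,-15],[0,0,0]]
    - [0,[0,0,-30],[0,0,0]]
    - [0,[0,0,-35],[0,0,0]]
    - [0,[0,0,-35],[0,0,0]]

```text
time: 49.6
ee_pos: [0.4029, -0.233, 0.0859]
tcp_rot: [180.0, 0.0, 90.6]
wrist_force: [-0.1, -0.3, -0.1]
opening: 0.0
grasp_force: 0.0
```

Request:
step_arm:
  targets:
    - [0,[0,0,-6],[0,0,0]]
    - [0,[0,0,-12],[0,0,0]]
    - [0,[0,0,-16],[0,0,0]]
    - [0,[0,0,-19],[0,0,0]]
    - [0,[0,0,-21],[0,0,0]]
    - [0,[0,0,-21],[0,0,0]]
    - [0,[0,0,-21],[0,0,0]]

```text
time: 50.3
ee_pos: [0.4031, -0.2334, 0.0659]
tcp_rot: [179.9, 0.1, 90.6]
wrist_force: [-1.9, 1.4, 13.3]
opening: 0.0001
grasp_force: 6.6
```

13 N at 0.066 means the button is fully down. I'll raise and clear.

Request:
step_arm:
  targets:
    - [0,[0,0,0],[0,0,0]]
    - [0,[0,0,15],[0,0,0]]
    - [0,[0,-10,50],[0,0,0]]
    - [0,[0,-30,95],[0,0,0]]
    - [0,[0,-50,140],[0,0,0]]
    - [0,[0,-80,185],[0,0,0]]
    - [0,[0,-110,220],[0,0,0]]
    - [0,[0,-110,220],[0,0,0]]

```text
time: 51.1
ee_pos: [0.4033, -0.3466, 0.2896]
tcp_rot: [179.7, 0.3, 90.5]
wrist_force: [-0.5, -0.3, -0.6]
opening: -0.0001
grasp_force: 0.0
```

```bash
python3 - <<'E'
from h import *;st()
t,d=cam('top','top9');z=cloud('top',d);print('button',z[273,406],'knob',z[242,332],'lid',z[260,310])
print(bot.job_done())
E
```

```text
51.1 [ 0.4033 -0.3466  0.2896] [179.71   0.3   90.5 ] op -0.0001 gf 0.0 F [-0.5 -0.3 -0.6] q [-40.7   3.8  15.4 101.2  -0.   48.8]
button [ 0.40805885 -0.22806975  0.06625403] knob [ 0.47172796 -0.04746338  0.26649242] lid [ 0.4359441  -0.00154421  0.15728541]
the job is handed in; nothing more can be done
None
```

Job handed in at 51 s with every step done: both hafts in the drum, lid seated, bar closed, knob at its stop and button pressed. The verdict wasn't shown, and the last depth reading, a single pixel at hand-in, put the button top at 66 mm instead of about 73 mm, so I can't confirm it came fully back up.

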